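# Hang the rinsed beaker to dry and cover the wash pot

## Task

Close down the parts-washing corner of the bench: take the rinsed beaker that lies in the drain channel and lower it gently, mouth down, over the one empty drying peg until its rim sits flat on the perforated plate. With the channel clear, bring the round cover over the pot sunk in the same stand so that it drops in, seated and level. Leave the two beakers already drying on their pegs, and the other things on the bench, where they are, and do not let the beaker fall.

Things in the scene. Friction and masses are not known exactly. Their poses are not given: they have to be found in the camera images.
- beaker_mid (a point): the rinsed beaker: plain aluminium straight round cup, 56 mm outside and 51 mm inside diameter, 80 mm long, closed end 4 mm thick, about 90 g. Point: its centre, half-way along the axis. +x runs along its axis to the open mouth (40 mm); closed end at -40 mm. At the start it lies in the stand's drain channel, axis 26.5 mm above the deck, mouth pointing roughly away from the robot.
- peg_a_foot (a point): the one empty drying peg, any of the three in the row: white, upright, round, 36 mm diameter, 54 mm tall, top 12 mm tapered (10 mm across at the tip). Point: on its axis at its foot, level with the plate's top. Axes as the rack's. A beaker fully home has its rim on the plate and its centre 40 mm above this point, with 7.5 mm of play all round.
- peg_b_foot (a point): same kind of peg, same point and axes, already taken by an inverted beaker
- peg_c_foot (a point): same kind of peg, same point and axes, already taken by an inverted beaker
- beaker_b_mid (a point): centre (half-way up) of an equal beaker, already standing mouth down over a peg, 56 mm diameter, 80 mm tall, z axis up, loose, about 90 g; leave alone
- beaker_c_mid (a point): centre (half-way up) of the other drying beaker, same; leave alone
- pot_mouth (a point): the wash pot: round hole 56 mm across, 38 mm deep, thin bright steel rim flush with the stand's flat deck. Point: centre of the mouth at deck level (45 mm above the bench), z up. Axes as the stand's: the drain channel crosses the stand 60 mm towards -y of this point, and the cover starts on the deck beyond it, about 160 to 180 mm towards -y.
- cover_mid (a point): the pot's loose cover: white stepped disc, no knob, 70 g; flange 90 mm diameter, 8 mm thick, over a plug 51 mm diameter, 4 mm deep. Point: centre of the flange (mid-thickness), z up: 8 mm above the deck when riding on its plug (flange 4 to 12 mm up), 4 mm when seated in the pot (2.5 mm play). Too wide to grasp across; slides easily and can be pushed over the channel once the beaker is gone.
- rack: fixed light tan perforated plate, 90 mm (x) by 310 mm (y), top 16 mm above the bench; origin under its centre. Three equal pegs stand on it in a row along y, at -110, 0 and +110 mm. x points roughly away from the robot.
- stand: fixed grey block with a flat deck 45 mm above the bench, 120 mm wide (x from -60 to 60) and 280 mm long (y from -165 to 115). Origin at bench level under the middle of the drain channel, which runs along x, open at both ends, 18 mm wide, 15 mm deep. The pot is at y = +60 mm; the cover starts near y = -110 mm. x points roughly away from the robot.
- bottle: white dispenser bottle, 60 mm diameter, 160 mm tall, origin at centre of its underside; leave alone
- jar: clear screw jar with steel lid, 48 mm diameter, 60 mm tall, origin at centre of its underside; leave alone
- gearmotor: small gear-motor unit on a perforated plate, 80 by 140 mm (x, y), 45 mm high, origin at centre of its underside; leave alone
- breadboard: white breadboard, 55 by 165 mm (x, y), 20 mm high, origin at centre of its underside; leave alone
- controller: small green controller board, 70 by 55 mm (x, y), 16 mm high, origin at centre of its underside; leave alone
- driver: screwdriver lying flat, its length along its x axis; leave alone

How it is judged:
By the outcome, as a careful person would: the job done as asked, in the order asked, and still so for the second after the job is handed in, with the robot touching nothing.
It also fails if it takes over 72 s, if anything falls off the work surface, if the arm or the gripper's body presses on something with over 40 N, if the wrist force passes 120 N, or if a joint passes its speed limit or range.

## Robot

A 6-joint arm with a two-finger parallel gripper is mounted at the origin on the work surface. World frame = base frame: x ahead of the robot, y to its left, z up, the work surface at z = 0. Lengths are in m, angles in rad, forces in N, time in s.
With the tool pointing down it reaches from about 0.375 to 0.975 m from the base axis. Payload 3.8 kg.
Tool frame: the origin (TCP) lies at the very end of the fingers, on their centre line; the grasp point (between the pads) lies 19 mm behind it (hold_point_z is the distance from the TCP to the grasp point, in m); z points along the fingers, y is the line along which they close (so a half turn about z gives the same grasp; the last joint's range is limited). The gripper opens to 88 mm and grips with 3 to 60 N. Pads are 18 mm wide; open, the fingers measure 123 mm over their backs; the gripper's body (75 mm by 187 mm) begins 45 mm behind the grasp point.
Start: joints at [1.101, 0.264, 1.604, -0, 1.274, -0.037], TCP at [0.283, 0.613, 0.239] pointing down, gripper open.
Joint ranges: [-2.63, 2.63], [-0.94, 2.18], [0.31, 2.57], [-1.31, 4.45], [0, 2.66], [-2.55, 2.55]. Speed limits (rad/s): [2.57, 2.57, 3.14, 3.14, 3.14, 3.14].

## Interface

Orientations are given as [roll, pitch, yaw] about the fixed x, y, z axes, in that order (R = Rz(yaw) Ry(pitch) Rx(roll)).
In Python, from station import get_state, get_image, hand_in, hold_point_z gives the robot as it stands. The module is installed in compiled form; this text tells all that it offers.
- The arm moves only by the tool send_rows, never from a script. Its argument "moves" is one flat list of numbers, 7 for each row, row after row: the finger opening in m, from 0 to 0.0881, then the shift along the tool's x, y, z in m, then the turn, a rotation vector about the tool's x, y, z in degrees. In form: [hand, dx, dy, dz, ax, ay, az, hand, dx, dy, dz, ax, ay, az, ...]. A call has 1 to 8 rows; each row shifts and turns the commanded pose from where the row before left it, along the tool's axes as they then stand; what a row does not reach is not made up. A row lasts 1/8 s, in which the tool goes at most 62.5 mm and 10.7 degrees, less where a joint would pass 70% of its speed; a pose out of reach is approached as far as the arm can. A call is refused whole if a number of a shift passes 0.0625 or a number of a turn 10.7, either way. A call with a gripper value outside its range is refused whole. The fingers move at their own pace and stop on an object; "grip_force" is the grip in N (left out, the last holds). Time passes only in rows, so rows that do not move let the fingers close. It gives the time, the measured TCP pose, the force, the opening and the grip force at its end, in the units of the state.
- get_state(): the state, without advancing time (a new reading comes with each control period).
- get_image(name): name is "side" or "top"; returns a dict with "image" (384x512x3 uint8, blue, green, red), "fx", "fy", "cx", "cy" (pixels), "k1" (the pictures are not rectified: a ray, as slopes to the right and down, at radius r is drawn at 1 + k1 r^2 times it, then the intrinsics apply), "position" and "orientation" of the camera in the world. Camera axes: x right, y down, z forward; pixel columns grow to the right and rows downward; lengths in m; the calibration is good to about 2 mm. A picture is of the moment at which its call begins. There is no depth.
- hand_in(): hands the job in; it is judged then, once.
The state is a dict: "t": time; "joint_positions": joint angles; "joint_vel": joint speeds; "effort": joint torques, N m; "ee_pos": TCP position; "eef_rot": TCP orientation; "contact_force": force on the tool from outside, world axes, zero at the start; "wrist_torque": the same for the moment, N m; "width": opening from 0.0 (shut) to 1.0 (fully open); "grip_force": force on a finger pad.
Only numpy, scipy, OpenCV 4.12 (cv2) and the standard library are available. Lean on these libraries where they do the work, as an engineer would, in place of code of your own. Each camera call takes 0.05 s, during which the arm holds its last target. There are 200 camera calls.

## Working session

There is one attempt and no reset: what is moved stays moved. The work goes in short steps, Python scripts to look and compute and a tool call to move; the robot and the scene stay as the last step left them, time stands still between calls to the robot, and variables do not carry over. Pictures are saved under pics/ and viewed, at most 10 in all, crops included, and the job is handed in when it is done.

Besides the shell and the picture viewer there is one more tool, called as name(argument=value, ...) on one line, values as JSON. send_rows: Moves the arm, as the interface text tells. Its arguments: {"type":"object","properties":{"moves":{"type":"array","items":{"type":"number"}},"grip_force":{"type":"number"}},"required":["moves"]}

```bash
mkdir -p pics; cat > h.py <<'E'
import numpy as np, cv2
from scipy.spatial.transform import Rotation as R
from station import *
def cam(n):
    d=get_image(n); return d
def Rm(o):
    o=np.array(o,float)
    return o if o.shape==(3,3) else (R.from_euler('xyz',o).as_matrix() if o.size==3 else R.from_quat(o).as_matrix())
def pix2w(d,u,v,z):
    K=np.array([[d['fx'],0,d['cx']],[0,d['fy'],d['cy']],[0,0,1]])
    a=np.array([(u-d['cx'])/d['fx'],(v-d['cy'])/d['fy']]);s=a.copy()
    for _ in range(30): s=a/(1+d['k1']*(s@s))
    r=Rm(d['orientation'])@np.array([s[0],s[1],1]);p=np.array(d['position'])
    return p+r*(z-p[2])/r[2]
def w2pix(d,P):
    q=Rm(d['orientation']).T@(np.array(P)-np.array(d['position']));s=q[:2]/q[2]
    s=s*(1+d['k1']*(s@s)); return np.array([s[0]*d['fx']+d['cx'],s[1]*d['fy']+d['cy']])
E
python3 - <<'E'
from h import *
for n in('top','side'):
    d=cam(n);cv2.imwrite(f'pics/{n}0.png',cv2.resize(d['image'],(800,600)))
    print(n,{k:d[k] for k in d if k!='image'})
print(get_state(),hold_point_z)
E
```

```text
top {'fx': 421.65226089979086, 'fy': 421.65226089979086, 'cx': 251.9653864328942, 'cy': 186.53620930996658, 'k1': -0.00412487317454049, 'position': array([0.33933606, 0.00783213, 1.17324571]), 'orientation': array([-2.99452097,  0.01955243, -1.5506415 ])}
side {'fx': 358.12195994386803, 'fy': 358.12195994386803, 'cx': 256.77998360682284, 'cy': 190.6640280025777, 'k1': 0.03283942760043507, 'position': array([ 0.39647985, -0.71071834,  0.56888256]), 'orientation': array([-2.14513382e+00,  2.07236394e-03, -1.57875213e-01])}
{'t': 0.1, 'joint_positions': array([ 1.10112654e+00,  2.64675227e-01,  1.60520359e+00,  2.19673212e-06,
        1.27368808e+00, -3.68741325e-02]), 'joint_vel': array([-0.00091019, -0.00205026, -0.00354684, -0.00079553,  0.00089418,
       -0.00174669]), 'effort': array([-6.44208467e-04, -5.03613389e+01, -3.58072972e+01,  7.29518384e-02,
        2.33163172e-02, -3.13925636e-05]), 'ee_pos': array([0.2828052 , 0.61221416, 0.23753252]), 'eef_rot': array([-3.13961982e+00, -7.48800450e-05,  2.70879628e+00]), 'contact_force': array([ 0.34760816,  0.73212542, -0.02381655]), 'wrist_torque': array([-0.00387911,  0.00653028,  0.02711798]), 'grip_force': 0.0, 'width': 1.0013129908089753} 0.0187
```

View pics/top0.png

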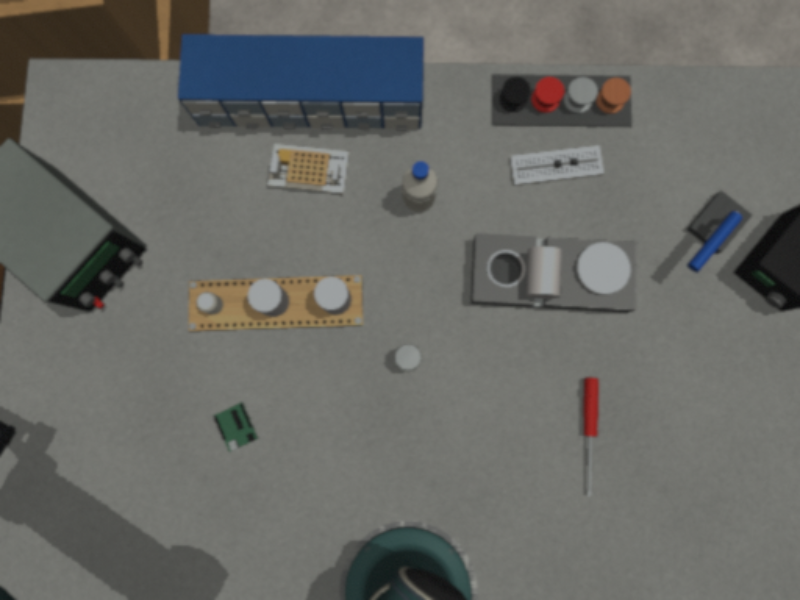

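View pics/side0.png

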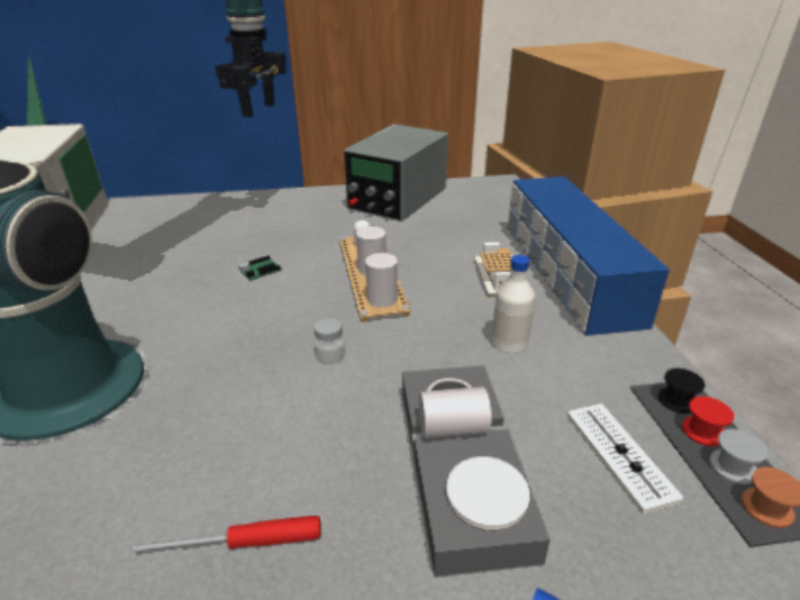

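The top view shows the empty peg at the left end of the rack (207,303). The beaker is in the channel at (545,270), the pot at (506,268) and the cover at (603,268). I'll zoom in to get better pixel positions.

```bash
python3 - <<'E'
from h import *
d=cam('top');I=d['image']
a=I[165:225,110:245];b=I[140:205,290:420]
f=lambda c:cv2.resize(c,None,fx=5.9,fy=4.6*0+4.6,interpolation=cv2.INTER_CUBIC)
g=lambda c:cv2.resize(c,(780,int(780/c.shape[1]*c.shape[0])),interpolation=cv2.INTER_CUBIC)
A=g(a);B=g(b);
cv2.imwrite('pics/rack.png',A);cv2.imwrite('pics/stand.png',B)
print(780/135,780/130)
E
```

```text
5.777777777777778 6.0
```

View pics/rack.png

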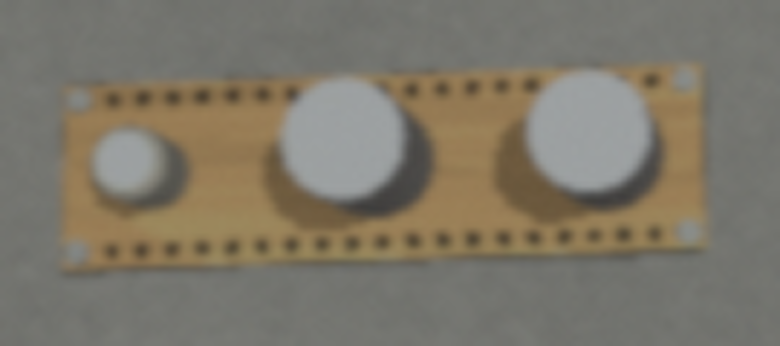

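View pics/stand.png

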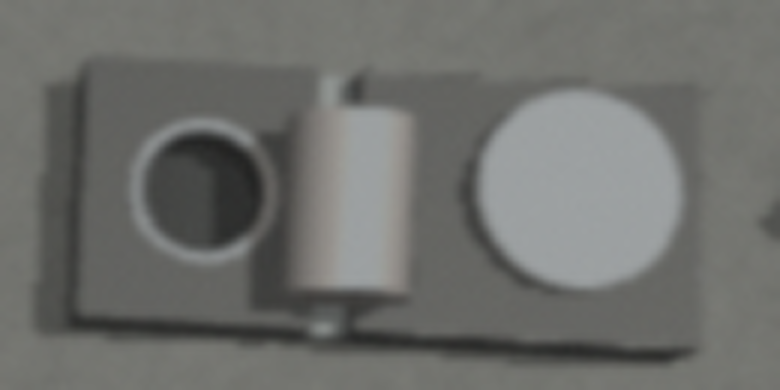

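The rack crop shows the plate corners at (65,87), (703,66), (707,248) and (62,270), with the peg at about (127,162). The stand crop shows the deck corners at (85,60), (697,83), (693,347) and (77,318). The pot is at (203,191), the cover at (580,189) and the beaker spans about (290–413, 105–295).

```bash
python3 - <<'E'
from h import *
d=cam('top')
rk=lambda u,v,z:pix2w(d,110+(u+.5)/5.7778-.5,165+(v+.5)/5.7778-.5,z)[:2]
st=lambda u,v,z:pix2w(d,290+(u+.5)/6-.5,140+(v+.5)/6-.5,z)[:2]
def fit(L,W):
    L=np.array(L,float);W=np.array(W);a=L-L.mean(0);b=W-W.mean(0)
    th=np.arctan2((a[:,0]*b[:,1]-a[:,1]*b[:,0]).sum(),(a*b).sum())
    c,s=np.cos(th),np.sin(th);M=np.array([[c,-s],[s,c]]);o=W.mean(0)-M@L.mean(0)
    print('fit',o.round(4),np.degrees(th).round(2),'res',(1000*(W-(L@M.T+o))).round(1).tolist());return M,o
M,o=fit([[.045,.155],[.045,-.155],[-.045,-.155],[-.045,.155]],[rk(*p,.016) for p in[(65,87),(703,66),(707,248),(62,270)]])
print('peg',M@[0,.11]+o,'direct',rk(128,162,.062),'bk b',rk(343,139,.096),M@[0,0]+o,'c',rk(589,131,.096),M@[0,-.11]+o)
M,o=fit([[.06,.115],[.06,-.165],[-.06,-.165],[-.06,.115]],[st(*p,.045) for p in[(85,60),(697,83),(693,347),(77,318)]])
print('pot',M@[0,.06]+o,st(203,191,.045)); c=st(580,189,.057);print('cover',c,M.T@(c-o))
for p in [(352,106,.09),(352,294,.09),(290,200,.0715),(413,200,.0715),(328,90,.03),(326,330,.03)]:
    w=st(*p);print(p,w,M.T@(w-o))
E
```

```text
fit [0.487  0.2447] 2.93 res [[-0.5, -0.3], [-0.9, 0.1], [0.9, 0.3], [0.5, -0.1]]
peg [0.4813862 0.3545459] direct [0.48150492 0.35415938] bk b [0.48925868 0.24716185] [0.48700936 0.24468972] c [0.49479651 0.13670908] [0.49263251 0.13483354]
fit [ 0.5483 -0.2174] -1.62 res [[-0.9, -2.1], [0.6, 1.0], [-0.0, 3.3], [0.3, -2.2]]
pot [ 0.55001428 -0.15745327] [ 0.5508032 -0.1596293]
cover [ 0.55224528 -0.3254682 ] [ 0.00697887 -0.10788475]
(352, 106, 0.09) [ 0.58107679 -0.21782673] [0.03275649 0.00052861]
(352, 294, 0.09) [ 0.49832857 -0.21673255] [-0.0499896  -0.00071644]
(290, 200, 0.0715) [ 0.54243854 -0.19390479] [-0.00654246  0.02334893]
(413, 200, 0.0715) [ 0.54333838 -0.24787351] [-0.00411761 -0.0305728 ]
(328, 90, 0.03) [ 0.60181424 -0.21942599] [ 0.05353086 -0.0004839 ]
(326, 330, 0.03) [ 0.49042318 -0.2172038 ] [-0.05787851 -0.00141094]
```

```bash
cat >> h.py <<'E'
def ori(az,tilt,ysign=1):
    a,t=np.radians([az,tilt]);z=np.array([np.cos(a)*np.sin(t),np.sin(a)*np.sin(t),-np.cos(t)])
    y=ysign*np.array([-np.sin(a),np.cos(a),0]);return np.c_[np.cross(y,z),y,z]
def plan(p,Rt):
    s=get_state();R0=R.from_euler('xyz',s['eef_rot']).as_matrix();p0=np.array(s['ee_pos'])
    rv=np.degrees(R.from_matrix(R0.T@Rt).as_rotvec());dp=Rt.T@(np.array(p)-p0)
    print('t',s['t'],'pos',p0.round(4),'F',s['contact_force'].round(1),'w',round(s['width']*.0881,4),'q',s['joint_positions'].round(2))
    print('rotvec',rv.round(2),np.abs(rv).max()/10.7,'| shift after turn',(dp*1000).round(1),np.abs(dp).max()/.0625,'| shift before turn',(R0.T@(np.array(p)-p0)*1000).round(1))
E
python3 -c "
from h import *
plan([.474,-.217,.122],ori(-1.6,45))
plan([.474,-.217,.24],ori(-1.6,45))"
```

```text
t 0.2 pos [0.2829 0.6124 0.2379] F [-0.1 -0.5  0.5] w 0.0879 q [ 1.1   0.26  1.6   0.    1.27 -0.04]
rotvec [ -9.18 -44.39 -21.95] 4.148612535992758 | shift after turn [ -69.5 -823.7  233.4] 13.179884003544704 | shift before turn [-521.3 -672.7  116.8]
t 0.2 pos [0.2829 0.6124 0.2379] F [-0.1 -0.5  0.5] w 0.0879 q [ 1.1   0.26  1.6   0.    1.27 -0.04]
rotvec [ -9.18 -44.39 -21.95] 4.148612535992758 | shift after turn [-152.9 -823.7  150. ] 13.179884003544704 | shift before turn [-521.3 -672.8   -1.2]
```

send_rows(moves=[0.075,0,0,0,-1.15,-5.55,-2.74,0.075,0,0,0,-1.15,-5.55,-2.74,0.075,0,0,0,-1.15,-5.55,-2.74,0.075,0,0,0,-1.15,-5.55,-2.74,0.075,0,0,0,-1.15,-5.55,-2.74,0.075,0,0,0,-1.15,-5.55,-2.74,0.075,0,0,0,-1.15,-5.55,-2.74,0.075,0,0,0,-1.15,-5.55,-2.74], grip_force=20)

```text
t: 1.2
ee_pos: [0.2828, 0.6129, 0.2387]
eef_rot: [3.14, 0.789, 3.114]
contact_force: [-0.2, 0.6, 0.6]
width: 0.85
grip_force: 0.0
```

send_rows(moves=[0.075,-0.0085,-0.046,0.0083,0,0,0,0.075,-0.0085,-0.046,0.0083,0,0,0,0.075,-0.0085,-0.046,0.0083,0,0,0,0.075,-0.0085,-0.046,0.0083,0,0,0,0.075,-0.0085,-0.046,0.0083,0,0,0,0.075,-0.0085,-0.046,0.0083,0,0,0,0.075,-0.0085,-0.046,0.0083,0,0,0,0.075,-0.0085,-0.046,0.0083,0,0,0])

```text
t: 2.2
ee_pos: [0.3675, 0.2409, 0.2392]
eef_rot: [3.139, 0.787, 3.113]
contact_force: [1.0, 0.5, 0.5]
width: 0.846
grip_force: 0.0
```

```bash
python3 -c "
from h import *
plan([.474,-.217,.122],ori(-1.6,45))
plan([.474,-.217,.20],ori(-1.6,45))"
```

```text
t 2.2 pos [0.3675 0.2409 0.2392] F [1.  0.5 0.5] w 0.0746 q [ 1.01 -0.5   2.47 -0.87  0.92 -0.07]
rotvec [ 0.09  0.06 -0.05] 0.008140444442292023 | shift after turn [  -1.5 -454.8  167.1] 7.27646979240484 | shift before turn [  -1.6 -455.   166.4]
t 2.2 pos [0.3675 0.2409 0.2392] F [1.  0.5 0.5] w 0.0746 q [ 1.01 -0.5   2.47 -0.87  0.92 -0.07]
rotvec [ 0.09  0.06 -0.05] 0.008140444442292023 | shift after turn [ -56.6 -454.8  112. ] 7.27646979240484 | shift before turn [ -56.9 -454.9  111.4]
```

send_rows(moves=[0.075,-0.035,-0.005,0.035,0,0,0,0.075,-0.035,-0.02,0.035,0,0,0,0.075,0,-0.045,0,0,0,0,0.075,0,-0.045,0,0,0,0,0.075,0,-0.045,0,0,0,0,0.075,0,-0.045,0,0,0,0,0.075,0,-0.045,0,0,0,0,0.075,0,-0.045,0,0,0,0])

```text
t: 3.2
ee_pos: [0.4575, -0.0111, 0.2344]
eef_rot: [3.139, 0.767, 3.111]
contact_force: [-0.6, 0.1, 1.0]
width: 0.85
grip_force: 0.0
```

```bash
python3 -c "
from h import *
plan([.474,-.217,.122],ori(-1.6,45))"
```

```text
t 3.2 pos [ 0.4575 -0.0111  0.2344] F [-0.6  0.1  1. ] w 0.0749 q [-0.13 -0.67  2.55  0.15  0.5  -1.78]
rotvec [ 0.04 -1.05 -0.12] 0.09819376172089021 | shift after turn [  63.7 -205.4   95.2] 3.285671390831263 | shift before turn [  61.6 -205.5   96.2]
```

```bash
python3 -c "
from h import *
plan([.53,-.219,.2344],ori(-1.6,45))
plan([.5377,-.219,.14],ori(-1.6,45))"
```

```text
t 3.2 pos [ 0.4575 -0.0111  0.2344] F [-0.6  0.1  1. ] w 0.0749 q [-0.13 -0.67  2.55  0.15  0.5  -1.78]
rotvec [ 0.04 -1.05 -0.12] 0.09819376172089021 | shift after turn [ -55.4 -205.8   55.4] 3.2926411262162367 | shift before turn [ -56.8 -205.7   54.2]
t 3.2 pos [ 0.4575 -0.0111  0.2344] F [-0.6  0.1  1. ] w 0.0749 q [-0.13 -0.67  2.55  0.15  0.5  -1.78]
rotvec [ 0.04 -1.05 -0.12] 0.09819376172089021 | shift after turn [   6.  -205.6  127.5] 3.289201180325493 | shift before turn [   3.2 -205.7  127.5]
```

send_rows(moves=[0.075,-0.028,-0.01,0.027,0,-1.05,0,0.075,-0.028,-0.045,0.028,0,0,0,0.075,0,-0.05,0,0,0,0,0.075,0,-0.05,0,0,0,0,0.075,0,-0.05,0,0,0,0,0.075,0,0,0,0,0,0])

```text
t: 3.95
ee_pos: [0.5298, -0.1836, 0.2498]
eef_rot: [-3.125, 0.749, 3.088]
contact_force: [0.0, 0.6, 0.5]
width: 0.853
grip_force: 0.0
```

```bash
python3 -c "
from h import *
plan([.5377,-.219,.12],ori(-1.6,45))"
```

```text
t 3.95 pos [ 0.5298 -0.1836  0.2498] F [0.  0.6 0.5] w 0.0751 q [-0.58 -0.35  2.34  0.66  0.56 -2.55]
rotvec [-1.96 -2.08 -1.05] 0.19433660211664283 | shift after turn [ 85.5 -35.1  98.1] 1.5691874720485792 | shift before turn [ 81.2 -33.2 102.3]
```

send_rows(moves=[0.075,0,0,0,0,0,10.6,0.075,0,0,0,0,0,10.6,0.075,0,0,0,0,0,10.6,0.075,0,0,0,0,0,10.6,0.075,0,0,0,0,0,10.6,0.075,0,0,0,0,0,10.6,0.075,0,0,0,0,0,10.6,0.075,0,0,0,0,0,10.6])

```text
t: 4.95
ee_pos: [0.5285, -0.179, 0.247]
eef_rot: [2.398, 0.067, 1.574]
contact_force: [0.1, -0.9, 0.0]
width: 0.852
grip_force: 0.0
```

send_rows(moves=[0.075,0,0,0,0,0,10.6,0.075,0,0,0,0,0,10.6,0.075,0,0,0,0,0,10.6,0.075,0,0,0,0,0,10.6,0.075,0,0,0,0,0,10.6,0.075,0,0,0,0,0,10.6,0.075,0,0,0,0,0,10.6,0.075,0,0,0,0,0,10.6])

```text
t: 5.95
ee_pos: [0.5285, -0.179, 0.247]
eef_rot: [2.969, -0.73, 0.186]
contact_force: [-0.7, 0.6, -0.4]
width: 0.851
grip_force: 0.0
```

```bash
python3 -c "
from h import *
plan([.5377,-.219,.12],ori(-1.6,45,-1))"
```

```text
t 5.95 pos [ 0.5285 -0.179   0.247 ] F [-0.7  0.6 -0.4] w 0.075 q [-0.57 -0.35  2.35  0.66  0.56  0.41]
rotvec [1.42 2.38 9.15] 0.8546738094251396 | shift after turn [-82.5  39.7  97.1] 1.5540936820979132 | shift before turn [-83.5  24.  101.4]
```

send_rows(moves=[0.075,0,0,0,1.42,2.38,9.15,0.075,-0.02,0.01,0.024,0,0,0,0.075,-0.02,0.01,0.024,0,0,0,0.075,-0.02,0.01,0.024,0,0,0,0.075,-0.0225,0.01,0.025,0,0,0,0.075,0,0,0,0,0,0])

```text
t: 6.7
ee_pos: [0.5363, -0.2193, 0.1174]
eef_rot: [-3.141, -0.78, -0.026]
contact_force: [-0.8, 0.9, 0.3]
width: 0.852
grip_force: 0.0
```

```bash
python3 -c "
from h import *
plan([.5377,-.219,.0583],ori(-1.6,45,-1))
cv2.imwrite('pics/pre.png',cv2.resize(cam('side')['image'],(800,600)))"
```

```text
t 6.7 pos [ 0.5363 -0.2193  0.1174] F [-0.8  0.9  0.3] w 0.0751 q [-0.69 -0.06  2.43  1.33  0.46 -0.24]
rotvec [-0.11  0.28  0.09] 0.02639781607755647 | shift after turn [-40.8  -0.3  42.8] 0.6844814830417596 | shift before turn [-40.6  -0.3  43. ]
```

View pics/pre.png

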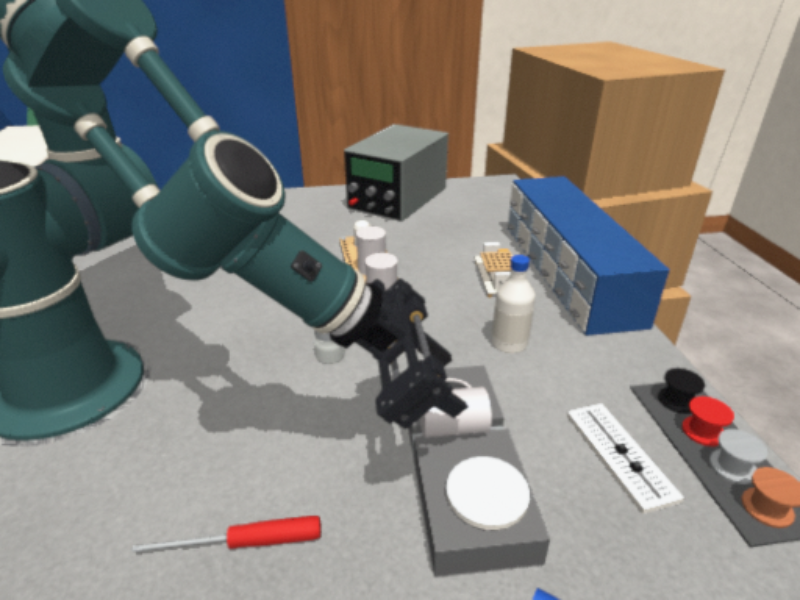

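The gripper straddles the beaker's closed end at about (425,390), tilted as planned, and clears the cover at (487,492). I'll lower it now.

send_rows(moves=[0.075,-0.0102,0,0.0107,0,0,0,0.075,-0.0102,0,0.0107,0,0,0,0.075,-0.0102,0,0.0107,0,0,0,0.075,-0.0102,0,0.0107,0,0,0,0.075,0,0,0,0,0,0])

```text
t: 7.38
ee_pos: [0.5401, -0.2214, 0.0631]
eef_rot: [3.135, -0.787, -0.02]
contact_force: [0.2, 0.5, 0.3]
width: 0.851
grip_force: 0.0
```

```bash
python3 -c "
from h import *
plan([.5377,-.219,.0583],ori(-1.6,45,-1))"
```

```text
t 7.375 pos [ 0.5401 -0.2214  0.0631] F [0.2 0.5 0.3] w 0.075 q [-0.69  0.07  2.44  1.66  0.45 -0.61]
rotvec [ 0.07 -0.09  0.32] 0.02963218300127722 | shift after turn [-5.2 -2.3  1.6] 0.08294611124233253 | shift before turn [-5.2 -2.3  1.6]
```

send_rows(moves=[0.075,-0.005,-0.002,0.0015,0,0,0,0.075,0,0,0,0,0,0,0.05,0,0,0,0,0,0,0.05,0,0,0,0,0,0,0.05,0,0,0,0,0,0,0.05,0,0,0,0,0,0], grip_force=20)

```text
t: 8.12
ee_pos: [0.5378, -0.2198, 0.0582]
eef_rot: [3.135, -0.788, -0.02]
contact_force: [-0.7, 4.1, 5.3]
width: 0.634
grip_force: 20.0
```

```bash
python3 -c "
from h import *
plan([.5377,-.219,.16],ori(-1.6,45,-1));s=get_state();print(s['grip_force'],s['wrist_torque'])"
```

```text
t 8.125 pos [ 0.5378 -0.2198  0.0582] F [-0.7  4.1  5.3] w 0.0558 q [-0.69  0.08  2.45  1.69  0.45 -0.64]
rotvec [ 0.06 -0.12  0.32] 0.02962718274510975 | shift after turn [ 71.9  -0.8 -72.1] 1.15299044620856 | shift before turn [ 72.1  -0.3 -71.9]
19.956691699953808 [0.46684278 0.07390927 0.48152896]
```

send_rows(moves=[0.05,0.007,0,-0.007,0,0,0,0.05,0.012,0,-0.012,0,0,0,0.05,0.018,0,-0.018,0,0,0,0.05,0.018,0,-0.018,0,0,0,0.05,0.018,0,-0.018,0,0,0,0.05,0.018,0,-0.018,0,0,0,0.05,0.018,0,-0.018,0,0,0,0.05,0.018,0,-0.018,0,0,0], grip_force=25)

```text
t: 9.12
ee_pos: [0.5368, -0.2197, 0.2373]
eef_rot: [3.134, -0.785, -0.022]
contact_force: [0.5, -0.4, -0.1]
width: 0.634
grip_force: 25.0
```

```bash
python3 -c "
from h import *
plan([.5377,-.219,.24],ori(-1.6,-45,-1))"
```

```text
t 9.125 pos [ 0.5368 -0.2197  0.2373] F [ 0.5 -0.4 -0.1] w 0.0559 q [-0.69 -0.27  2.33  0.87  0.6   0.28]
rotvec [ 3.600e-01 -8.999e+01  5.000e-02] 8.410236845433479 | shift after turn [-1.2 -0.7 -2.5] 0.040599839016342835 | shift before turn [ 2.5 -0.7 -1.2]
```

send_rows(moves=[0.05,0,0,0,0,-5,0,0.05,0,0,0,0,-10,0,0.05,0,0,0,0,-10,0,0.05,0,0,0,0,-10,0,0.05,0,0,0,0,-10,0,0.05,0,0,0,0,-10,0,0.05,0,0,0,0,-10,0,0.05,0,0,0,0,-10,0])

```text
t: 10.12
ee_pos: [0.5386, -0.2188, 0.237]
eef_rot: [3.137, 0.512, -0.026]
contact_force: [-0.6, -0.1, -1.5]
width: 0.633
grip_force: 25.0
```

send_rows(moves=[0.05,0,0,0,0,-10,0,0.05,0,0,0,0,-5,0,0.05,0,0,0,0,0,0])

```text
t: 10.5
ee_pos: [0.538, -0.2183, 0.2333]
eef_rot: [3.14, 0.773, -0.024]
contact_force: [-0.0, -0.2, -1.6]
width: 0.634
grip_force: 25.0
```

```bash
python3 -c "
from h import *
for az in (-1.6,15,30): plan([.4815-.0132+.0,.3545,.24],ori(az,-45,-1))"
```

```text
t 10.5 pos [ 0.538  -0.2183  0.2333] F [-0.  -0.2 -1.6] w 0.0559 q [-0.31  0.58  1.36 -0.22  1.95  1.28]
rotvec [ 0.25 -0.69  0.15] 0.06452496929525389 | shift after turn [ -65.3 -570.6   55.9] 9.129777396124217 | shift before turn [ -64.4 -571.    52.5]
t 10.5 pos [ 0.538  -0.2183  0.2333] F [-0.  -0.2 -1.6] w 0.0559 q [-0.31  0.58  1.36 -0.22  1.95  1.28]
rotvec [-11.41  -0.68 -11.66] 1.089304292820513 | shift after turn [  52.5 -571.3  -61.9] 9.140860423904584 | shift before turn [ -64.4 -571.    52.5]
t 10.5 pos [ 0.538  -0.2183  0.2333] F [-0.  -0.2 -1.6] w 0.0559 q [-0.31  0.58  1.36 -0.22  1.95  1.28]
rotvec [-21.96  -0.65 -22.32] 2.0864448712254866 | shift after turn [ 155.1 -530.9 -164.6] 8.49429672249228 | shift before turn [ -64.4 -571.    52.5]
```

send_rows(moves=[0.05,0,0,0,-5.7,-0.35,-5.85,0.05,0,0,0,-5.7,-0.35,-5.85,0.05,0.0022,-0.024,-0.0026,0,0,0,0.05,0.0044,-0.0476,-0.0052,0,0,0,0.05,0.0044,-0.0476,-0.0052,0,0,0,0.05,0.0044,-0.0476,-0.0052,0,0,0,0.05,0.0044,-0.0476,-0.0052,0,0,0,0.05,0.0044,-0.0476,-0.0052,0,0,0])

```text
t: 11.5
ee_pos: [0.5052, 0.0466, 0.2407]
eef_rot: [3.139, 0.781, 0.257]
contact_force: [-0.3, -0.3, -1.4]
width: 0.634
grip_force: 25.0
```

send_rows(moves=[0.05,0.0044,-0.0476,-0.0052,0,0,0,0.05,0.0044,-0.0476,-0.0052,0,0,0,0.05,0.0044,-0.0476,-0.0052,0,0,0,0.05,0.0044,-0.0476,-0.0052,0,0,0,0.05,0.0044,-0.0476,-0.0052,0,0,0,0.05,0.0044,-0.0476,-0.0052,0,0,0,0.05,0.0022,-0.024,-0.0026,0,0,0,0.05,0,0,0,0,0,0])

```text
t: 12.5
ee_pos: [0.4679, 0.3557, 0.2434]
eef_rot: [3.139, 0.783, 0.261]
contact_force: [0.0, 0.0, -0.7]
width: 0.632
grip_force: 25.0
```

```bash
python3 -c "
from h import *
z=ori(15,-45,-1)[:,2];g=np.array([.4815,.3545,0]);
plan(g+.0187*z+[0,0,.175],ori(15,-45,-1))
a=cam('side');b=cam('top')
p=w2pix(a,[.4815,.3545,.1]).astype(int);q=w2pix(b,[.4815,.3545,.1]).astype(int);print(p,q)
A=a['image'][p[1]-60:p[1]+40,p[0]-65:p[0]+65];B=b['image'][q[1]-50:q[1]+50,q[0]-60:q[0]+70]
cv2.imwrite('pics/over.png',cv2.resize(np.hstack([A,B]),(780,300),interpolation=cv2.INTER_CUBIC))"
```

```text
t 12.5 pos [0.4679 0.3557 0.2434] F [ 0.   0.  -0.7] w 0.0557 q [0.51 0.59 1.33 0.19 1.98 1.82]
rotvec [ 0.11 -0.16 -0.04] 0.014528476573369576 | shift after turn [57.4  4.6 58. ] 0.9279246492760016 | shift before turn [57.3  4.5 58.2]
[231 132] [127 190]
```

View pics/over.png

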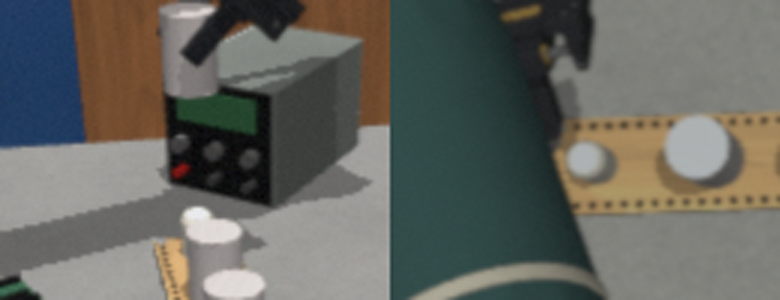

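The beaker hangs upright over the peg, mouth down, at about (190,50) in the left half of the crop. The peg shows at (197,215) on the left and (587,160) on the right. I'll compare the predicted rim position with the image.

```bash
python3 -c "
from h import *
a=cam('side');s=get_state();Rc=R.from_euler('xyz',s['eef_rot']).as_matrix()
g=np.array(s['ee_pos'])-.0187*Rc[:,2];print(g)
t=np.linspace(0,6.28,60);o=np.array([166,72])
for nm,dz in(('mouth',-.056),('top',.024)):
    P=np.array([w2pix(a,g+[.028*np.cos(k),.028*np.sin(k),dz]) for k in t]);P=(P-o+.5)*3-.5
    print(nm,P.min(0).round(),P.max(0).round())
print('peg tip',(w2pix(a,[.4815,.3545,.07])-o+.5)*3-.5)
print('bk axis tilt',Rc@np.array([-np.sin(np.pi/4),0,np.cos(np.pi/4)]))
"
```

```text
[0.48155573 0.3567234  0.25650386]
mouth [164.  82.] [219. 101.]
top [159.   3.] [217.  19.]
peg tip [197.25478801 209.58293507]
bk axis tilt [-0.96641174 -0.25699142 -0.00194026]
```

send_rows(moves=[0.05,0.0095,0.0008,0.0097,0,0,0,0.05,0.0095,0.0008,0.0097,0,0,0,0.05,0.0095,0.0008,0.0097,0,0,0,0.05,0.0095,0.0008,0.0097,0,0,0,0.05,0.0095,0.0008,0.0097,0,0,0,0.05,0.0099,0.0006,0.0095,0,0,0,0.05,0,0,0,0,0,0])

```text
t: 13.52
ee_pos: [0.4687, 0.3498, 0.16]
eef_rot: [3.138, 0.786, 0.259]
contact_force: [0.0, 0.0, -0.2]
width: 0.632
grip_force: 25.0
```

```bash
python3 -c "
from h import *
z=ori(15,-45,-1)[:,2];g=np.array([.4815,.3545,0]);
plan(g+.0187*z+[0,0,.085],ori(15,-45,-1))"
```

```text
t 13.525 pos [0.4687 0.3498 0.16  ] F [ 0.   0.  -0.2] w 0.0557 q [0.5  0.65 1.39 0.17 1.87 1.79]
rotvec [ 0.09  0.03 -0.1 ] 0.009274564042262382 | shift after turn [62.6 -1.2 62.1] 1.0016454469308687 | shift before turn [62.6 -1.4 62.1]
```

send_rows(moves=[0.05,0.0078,-0.0002,0.0078,0,0,0,0.05,0.0078,-0.0002,0.0078,0,0,0,0.05,0.0078,-0.0002,0.0078,0,0,0,0.05,0.0078,-0.0002,0.0078,0,0,0,0.05,0.0078,-0.0002,0.0078,0,0,0,0.05,0.0078,-0.0001,0.0078,0,0,0,0.05,0.0078,0,0.0078,0,0,0,0.05,0.0078,0,0.0075,0,0,0])

```text
t: 14.52
ee_pos: [0.4696, 0.3512, 0.0728]
eef_rot: [3.139, 0.783, 0.26]
contact_force: [0.2, 1.2, -0.5]
width: 0.636
grip_force: 25.0
```

send_rows(moves=[0.05,0.003,0,0.003,0,0,0,0.05,0.0015,0,0.0015,0,0,0,0.05,0,0,0,0,0,0])

```text
t: 14.9
ee_pos: [0.4697, 0.3512, 0.0673]
eef_rot: [3.139, 0.783, 0.26]
contact_force: [-0.6, -0.2, -0.9]
width: 0.636
grip_force: 25.0
```

send_rows(moves=[0.05,0.0012,0,0.0012,0,0,0,0.05,0.0012,0,0.0012,0,0,0,0.05,0,0,0,0,0,0])

```text
t: 15.28
ee_pos: [0.4695, 0.3511, 0.0637]
eef_rot: [3.139, 0.783, 0.26]
contact_force: [-0.8, -0.8, -0.6]
width: 0.638
grip_force: 25.0
```

send_rows(moves=[0.05,0.001,0,0.001,0,0,0,0.05,0.0008,0,0.0008,0,0,0,0.05,0,0,0,0,0,0])

```text
t: 15.65
ee_pos: [0.4695, 0.3511, 0.0611]
eef_rot: [3.139, 0.784, 0.26]
contact_force: [-0.3, -0.6, -0.9]
width: 0.63
grip_force: 25.0
```

send_rows(moves=[0.05,0.0008,0,0.0008,0,0,0,0.05,0,0,0,0,0,0])

```text
t: 15.9
ee_pos: [0.4695, 0.3511, 0.06]
eef_rot: [3.139, 0.783, 0.26]
contact_force: [-0.1, -0.6, -0.9]
width: 0.635
grip_force: 25.0
```

send_rows(moves=[0.05,0.0008,0,0.0008,0,0,0,0.05,0,0,0,0,0,0])

```text
t: 16.15
ee_pos: [0.4695, 0.3511, 0.0588]
eef_rot: [3.139, 0.783, 0.26]
contact_force: [-0.7, 0.0, -0.6]
width: 0.634
grip_force: 25.0
```

send_rows(moves=[0.05,0.0008,0,0.0008,0,0,0,0.05,0,0,0,0,0,0])

```text
t: 16.4
ee_pos: [0.4696, 0.3512, 0.0578]
eef_rot: [3.139, 0.783, 0.26]
contact_force: [0.1, 0.5, 0.2]
width: 0.633
grip_force: 25.0
```

send_rows(moves=[0.05,0.0007,0,0.0007,0,0,0,0.05,0,0,0,0,0,0])

```text
t: 16.65
ee_pos: [0.4697, 0.3512, 0.0576]
eef_rot: [3.14, 0.783, 0.26]
contact_force: [0.1, -0.8, 3.4]
width: 0.635
grip_force: 25.0
```

send_rows(moves=[0.05,0.0007,0,0.0007,0,0,0,0.05,0,0,0,0,0,0])

```text
t: 16.9
ee_pos: [0.4698, 0.3511, 0.0576]
eef_rot: [3.14, 0.784, 0.261]
contact_force: [-0.2, -0.9, 8.3]
width: 0.635
grip_force: 25.0
```

send_rows(moves=[0.05,-0.0005,0,-0.0005,0,0,0,0.06,0,0,0,0,0,0,0.075,0,0,0,0,0,0,0.075,0,0,0,0,0,0,0.075,0,0,-0.01,0,0,0,0.075,0,0,-0.02,0,0,0,0.075,0,0,-0.03,0,0,0,0.075,0,0,-0.03,0,0,0])

```text
t: 17.9
ee_pos: [0.5318, 0.3679, 0.1213]
eef_rot: [3.139, 0.783, 0.26]
contact_force: [0.4, -0.7, -0.5]
width: 0.852
grip_force: 0.0
```

send_rows(moves=[0.075,-0.03,0,-0.03,0,0,0,0.075,-0.03,0,-0.03,0,0,0,0.075,-0.03,0,-0.03,0,0,0,0.075,0,0,0,0,0,0])

```text
t: 18.4
ee_pos: [0.5325, 0.3688, 0.2527]
eef_rot: [-3.141, 0.774, 0.262]
contact_force: [-1.1, 0.3, -1.1]
width: 0.85
grip_force: 0.0
```

```bash
python3 -c "
from h import *
a=cam('side');b=cam('top')
plan([.5524,-.44,.24],ori(88.4,0,1))
plan([.5524,-.44,.24],ori(88.4,0,-1))
A=a['image'][95:215,180:310];B=b['image'][140:260,90:245]
cv2.imwrite('pics/placed.png',cv2.resize(np.hstack([A,B]),(785,330),interpolation=cv2.INTER_CUBIC))"
```

```text
t 18.5 pos [0.5311 0.3679 0.2479] F [-0.3 -0.2 -0.4] w 0.075 q [0.49 0.7  1.14 0.18 2.06 1.82]
rotvec [ 41.39  30.76 100.39] 9.382254568972801 | shift after turn [807.  -43.9   7.9] 12.912611385955294 | shift before turn [-127.4  786.   138.9]
t 18.5 pos [0.5311 0.3679 0.2479] F [-0.3 -0.2 -0.4] w 0.075 q [0.49 0.7  1.14 0.18 2.06 1.82]
rotvec [-28.53  38.39 -69.47] 6.492176795803865 | shift after turn [-807.    43.9    7.9] 12.912611385955294 | shift before turn [-127.4  786.   138.9]
```

View pics/placed.png

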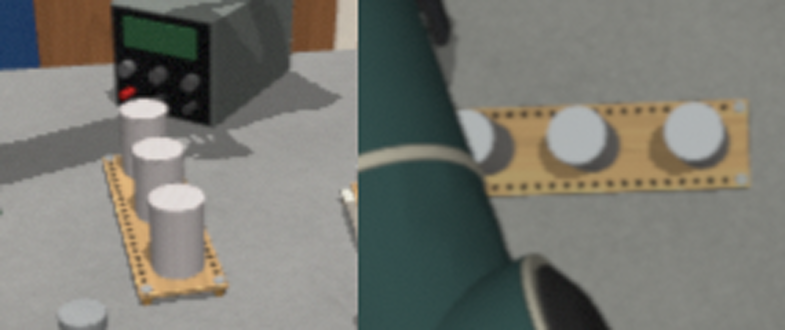

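The beaker is on the end peg, upright, and the three now stand in a row at matching heights: (145,135), (158,180) and (176,230) in the side view. Next is the cover.

send_rows(moves=[0.05,0,0,0,-3.57,4.8,-8.68,0.05,0,0,0,-3.57,4.8,-8.68,0.05,0,0,0,-3.57,4.8,-8.68,0.05,0,0,0,-3.57,4.8,-8.68,0.05,0,0,0,-3.57,4.8,-8.68,0.05,0,0,0,-3.57,4.8,-8.68,0.05,0,0,0,-3.57,4.8,-8.68,0.05,0,0,0,-3.57,4.8,-8.68])

```text
t: 19.5
ee_pos: [0.5296, 0.3676, 0.2452]
eef_rot: [-3.14, 0.001, 1.549]
contact_force: [0.9, -0.1, 0.6]
width: 0.565
grip_force: 0.0
```

send_rows(moves=[0.05,-0.05,0.0027,0,0,0,0,0.05,-0.05,0.0027,0,0,0,0,0.05,-0.05,0.0027,0,0,0,0,0.05,-0.05,0.0027,0,0,0,0,0.05,-0.05,0.0027,0,0,0,0,0.05,-0.05,0.0027,0,0,0,0,0.05,-0.05,0.0027,0,0,0,0,0.05,-0.05,0.0027,0,0,0,0])

```text
t: 20.5
ee_pos: [0.5397, -0.0342, 0.2457]
eef_rot: [-3.137, 0.001, 1.543]
contact_force: [0.5, 0.1, -0.2]
width: 0.567
grip_force: 0.0
```

```bash
python3 -c "
from h import *
plan([.5524,-.418,.24],ori(90,0,-1))"
```

```text
t 20.5 pos [ 0.5397 -0.0342  0.2457] F [ 0.5  0.1 -0.2] w 0.05 q [-0.11  0.01  1.88 -0.    1.26 -0.08]
rotvec [-0.28  0.05 -1.6 ] 0.14946037474438123 | shift after turn [-383.8   12.7    5.7] 6.141168379563253 | shift before turn [-383.3   23.4    5.9]
```

send_rows(moves=[0.05,0,0,0,-0.28,0.05,-1.6,0.05,-0.055,0.002,0,0,0,0,0.05,-0.055,0.002,0,0,0,0,0.05,-0.055,0.002,0,0,0,0,0.05,-0.055,0.002,0,0,0,0,0.05,-0.055,0.002,0,0,0,0,0.05,-0.055,0.002,0,0,0,0,0.05,-0.054,0.001,0,0,0,0])

```text
t: 21.5
ee_pos: [0.5541, -0.4167, 0.246]
eef_rot: [3.14, -0.002, 1.572]
contact_force: [0.1, 0.4, -0.8]
width: 0.569
grip_force: 0.0
```

```bash
python3 -c "
from h import *
plan([.5522,-.418,.07],ori(90,0,-1))
b=cam('top')
cv2.imwrite('pics/pc.png',cv2.resize(b['image'][120:240,280:440],(800,600),interpolation=cv2.INTER_CUBIC))"
```

```text
t 21.5 pos [ 0.5541 -0.4167  0.246 ] F [ 0.1  0.4 -0.8] w 0.0501 q [-0.68  0.29  1.55  0.    1.3  -0.68]
rotvec [ 0.1  -0.12  0.07] 0.011360503528909225 | shift after turn [ -1.3  -1.9 176. ] 2.816098303009258 | shift before turn [ -1.6  -2.2 176. ]
```

View pics/pc.png

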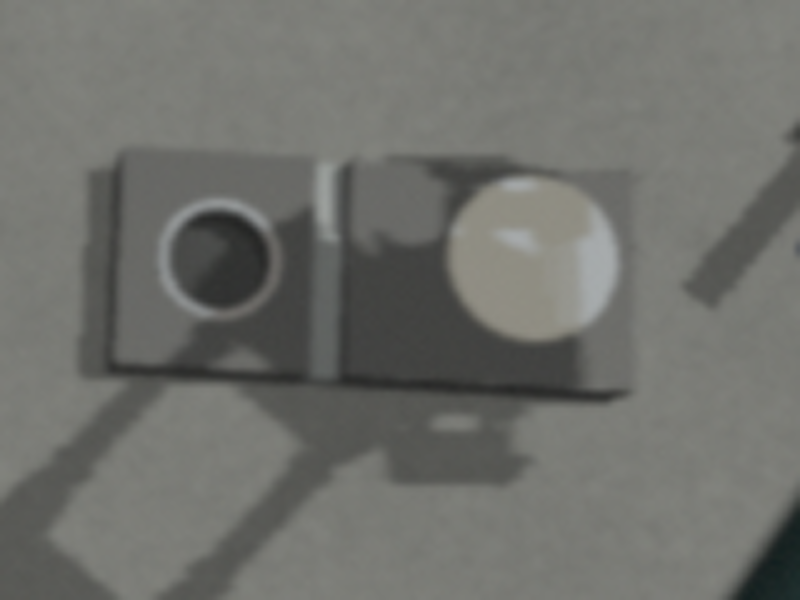

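The crop shows the channel clear, the pot at about (219,258) and the cover at about (534,258).

```bash
python3 -c "
from h import *
d=cam('top')
f=lambda u,v,z:pix2w(d,280+(u+.5)/5-.5,120+(v+.5)/5-.5,z)
print(f(219,258,.045),f(534,258.5,.057),f(316,160,.045),f(345,160,.045),f(310,378,.045),f(340,378,.045))"
```

```text
[ 0.55139963 -0.15958702  0.045     ] [ 0.5516624  -0.32585182  0.057     ] [ 0.60663144 -0.21260335  0.045     ] [ 0.60687947 -0.22836117  0.045     ] [ 0.48666103 -0.20803198  0.045     ] [ 0.4869441  -0.22408662  0.045     ]
```

send_rows(moves=[0.05,-0.001,-0.001,0.03,0,0,0,0.05,0,-0.001,0.04,0,0,0,0.05,0,0,0.04,0,0,0,0.05,0,0,0.04,0,0,0,0.05,0,0,0.026,0,0,0,0.05,0,0,0,0,0,0])

```text
t: 22.35
ee_pos: [0.5506, -0.4138, 0.0677]
eef_rot: [-3.139, -0.006, 1.572]
contact_force: [-0.5, 0.8, -0.2]
width: 0.573
grip_force: 0.0
```

```bash
python3 -c "
from h import *
plan([.5520,-.405,.0485],ori(90,0,-1))"
```

```text
t 22.35 pos [ 0.5506 -0.4138  0.0677] F [-0.5  0.8 -0.2] w 0.0505 q [-0.68  0.43  1.71  0.    1.   -0.68]
rotvec [-0.16 -0.32  0.08] 0.02995707204111937 | shift after turn [ 8.8  1.4 19.2] 0.3066386183719372 | shift before turn [ 8.6  1.5 19.2]
```

send_rows(moves=[0.05,0.003,0.0008,0.006,-0.16,-0.32,0,0.05,0.003,0,0.006,0,0,0,0.05,0.002,0,0.006,0,0,0,0.05,0.01,0,0,0,0,0,0.05,0.01,0,0,0,0,0,0.05,0.006,0,0,0,0,0,0.05,0,0,0,0,0,0])

```text
t: 23.22
ee_pos: [0.5536, -0.3832, 0.0542]
eef_rot: [3.135, 0.006, 1.571]
contact_force: [-0.3, -0.1, -0.0]
width: 0.565
grip_force: 0.0
```

send_rows(moves=[0.05,0.006,0,0,0,0,0,0.05,0.006,0,0,0,0,0,0.05,0.006,0,0,0,0,0,0.05,0,0,0,0,0,0])

```text
t: 23.72
ee_pos: [0.5534, -0.3652, 0.0538]
eef_rot: [3.135, 0.006, 1.571]
contact_force: [-0.9, -0.3, 0.6]
width: 0.566
grip_force: 0.0
```

```bash
python3 -c "
from h import *
plan([.551,-.225,.0495],ori(90,0,-1))"
```

```text
t 23.725 pos [ 0.5534 -0.3652  0.0538] F [-0.9 -0.3  0.6] w 0.0499 q [-0.62  0.4   1.79 -0.    0.94 -0.62]
rotvec [0.35 0.32 0.02] 0.03289802508089468 | shift after turn [140.2  -2.4   4.3] 2.2434565492737675 | shift before turn [140.2  -2.4   3.5]
```

send_rows(moves=[0.05,0,-0.001,0.002,0.3,0.3,0,0.05,0,-0.001,0.002,0,0,0,0.05,0,0,0,0,0,0])

```text
t: 24.1
ee_pos: [0.5513, -0.3659, 0.0495]
eef_rot: [3.141, 0.001, 1.57]
contact_force: [-0.3, 0.3, 0.3]
width: 0.564
grip_force: 0.1
```

send_rows(moves=[0.05,0.01,0,0,0,0,0,0.05,0.01,0,0,0,0,0,0.05,0.01,0,0,0,0,0,0.05,0.01,0,0,0,0,0,0.05,0.01,0,0,0,0,0,0.05,0,0,0,0,0,0])

```text
t: 24.85
ee_pos: [0.5514, -0.3147, 0.0498]
eef_rot: [3.141, 0.0, 1.572]
contact_force: [-0.6, -0.4, -0.2]
width: 0.569
grip_force: 0.0
```

```bash
python3 -c "
from h import *
plan([.551,-.225,.0495],ori(90,0,-1))
b=cam('top')
cv2.imwrite('pics/pd.png',cv2.resize(b['image'][120:240,280:440],(800,600),interpolation=cv2.INTER_CUBIC))"
```

```text
t 24.85 pos [ 0.5514 -0.3147  0.0498] F [-0.6 -0.4 -0.2] w 0.0501 q [-0.56  0.36  1.85  0.    0.93 -0.56]
rotvec [0.04 0.02 0.05] 0.004882033194652078 | shift after turn [89.7 -0.4  0.3] 1.4351188927651939 | shift before turn [89.7 -0.3  0.3]
```

View pics/pd.png

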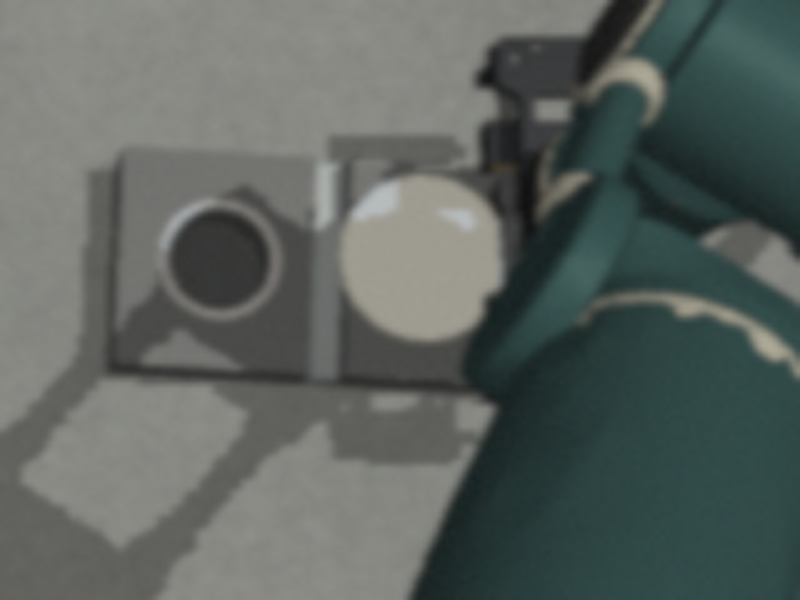

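The cover is moving evenly in the finger cradle. Its centre is at about (424,258), just before the channel, and matches the predicted 46 mm lead.

send_rows(moves=[0.05,0.008,0,0,0,0,0,0.05,0.01,0,0,0,0,0,0.05,0.01,0,0,0,0,0,0.05,0.01,0,0,0,0,0,0.05,0.01,0,0,0,0,0,0.05,0.01,0,0,0,0,0,0.05,0.01,0,0,0,0,0,0.05,0.01,0,0,0,0,0])

```text
t: 25.9
ee_pos: [0.5515, -0.2371, 0.0498]
eef_rot: [3.14, 0.001, 1.571]
contact_force: [0.2, -0.1, -0.4]
width: 0.566
grip_force: 0.4
```

send_rows(moves=[0.05,0.005,0,0,0,0,0,0.05,0.004,0,0,0,0,0,0.05,0.004,0,0,0,0,0,0.05,0.003,0,0,0,0,0,0.05,0.003,0,0,0,0,0,0.05,0.002,0,0,0,0,0,0.05,0,0,0,0,0,0])

```text
t: 26.78
ee_pos: [0.5514, -0.2166, 0.0497]
eef_rot: [3.141, 0.0, 1.571]
contact_force: [-1.1, 0.4, 0.2]
width: 0.568
grip_force: 0.0
```

```bash
python3 -c "
from h import *
plan([.551,-.206,.0495],ori(90,0,-1))"
```

```text
t 26.775 pos [ 0.5514 -0.2166  0.0497] F [-1.1  0.4  0.2] w 0.05 q [-0.42  0.29  1.95 -0.    0.9  -0.42]
rotvec [ 0.06  0.03 -0.01] 0.005325029451053708 | shift after turn [10.6 -0.4  0.2] 0.16976659759438162 | shift before turn [10.6 -0.4  0.2]
```

Now slow steps, watching the force.

send_rows(moves=[0.05,0.002,0,0,0,0,0,0.05,0.002,0,0,0,0,0,0.05,0.0015,0,0,0,0,0,0.05,0.0015,0,0,0,0,0,0.05,0,0,0,0,0,0])

```text
t: 27.4
ee_pos: [0.5515, -0.2096, 0.0498]
eef_rot: [3.141, 0.001, 1.571]
contact_force: [-0.1, -0.7, -0.1]
width: 0.569
grip_force: 0.0
```

send_rows(moves=[0.05,0.001,0,0,0,0,0,0.05,0.001,0,0,0,0,0,0.05,0,0,0,0,0,0])

```text
t: 27.78
ee_pos: [0.5515, -0.2078, 0.0498]
eef_rot: [3.141, 0.001, 1.571]
contact_force: [-0.6, 0.0, 0.0]
width: 0.57
grip_force: 0.1
```

send_rows(moves=[0.05,0.001,0,0,0,0,0,0.05,0,0,0,0,0,0])

```text
t: 28.02
ee_pos: [0.5515, -0.2068, 0.0498]
eef_rot: [3.141, 0.001, 1.571]
contact_force: [0.2, -0.1, 0.5]
width: 0.563
grip_force: 0.1
```

send_rows(moves=[0.05,0.001,0,0,0,0,0,0.05,0,0,0,0,0,0])

```text
t: 28.28
ee_pos: [0.5515, -0.2057, 0.0498]
eef_rot: [3.14, 0.001, 1.571]
contact_force: [-0.7, -0.6, 0.5]
width: 0.57
grip_force: 0.1
```

send_rows(moves=[0.05,0.001,0,0,0,0,0,0.05,0,0,0,0,0,0])

```text
t: 28.52
ee_pos: [0.5515, -0.2047, 0.0498]
eef_rot: [3.14, 0.001, 1.571]
contact_force: [0.1, 0.0, 0.4]
width: 0.57
grip_force: 0.1
```

send_rows(moves=[0.05,0.001,0,0,0,0,0,0.05,0,0,0,0,0,0])

```text
t: 28.78
ee_pos: [0.5515, -0.2037, 0.0498]
eef_rot: [3.141, 0.001, 1.571]
contact_force: [0.8, 0.3, 0.5]
width: 0.57
grip_force: 0.1
```

```bash
python3 -c "
from h import *
a=cam('side')
p=w2pix(a,[.551,-.16,.05]).astype(int);print(p,get_state()['contact_force'])
cv2.imwrite('pics/seat.png',cv2.resize(a['image'][p[1]-45:p[1]+45,p[0]-60:p[0]+60],(800,600),interpolation=cv2.INTER_CUBIC))"
```

```text
[288 250] [-0.16171783  0.17563192  0.90804203]
```

View pics/seat.png

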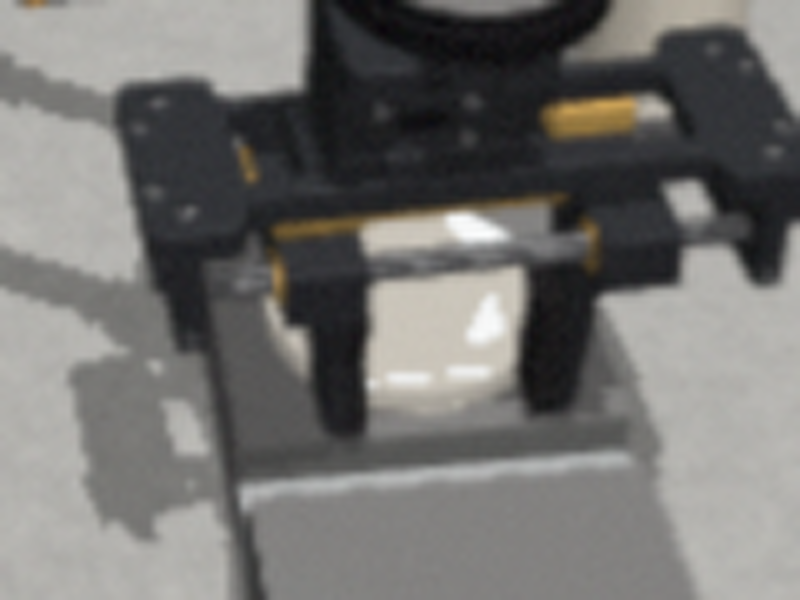

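The view is mostly blocked by the fingers. The cover sits between them with its near edge at about (430,400), so I can't tell yet whether it has dropped. I'll keep nudging until I feel the pot wall.

send_rows(moves=[0.05,0.001,0,0,0,0,0,0.05,0,0,0,0,0,0])

```text
t: 29.08
ee_pos: [0.5515, -0.203, 0.0498]
eef_rot: [3.14, 0.001, 1.571]
contact_force: [-0.3, -1.4, 0.5]
width: 0.567
grip_force: 0.6
```

send_rows(moves=[0.05,0.001,0,0,0,0,0,0.05,0,0,0,0,0,0])

```text
t: 29.32
ee_pos: [0.5516, -0.2024, 0.0499]
eef_rot: [3.14, 0.002, 1.571]
contact_force: [-0.6, -3.6, 0.4]
width: 0.565
grip_force: 1.9
```

```bash
python3 -c "
from h import *
print(get_state()['contact_force'])
d=cam('top');I=d['image'][120:240,280:440]
g=cv2.resize(I,(800,600),interpolation=cv2.INTER_CUBIC)
cv2.imwrite('pics/pe.png',g)"
```

```text
[-0.55326737 -3.5929307   0.43782998]
```

View pics/pe.png

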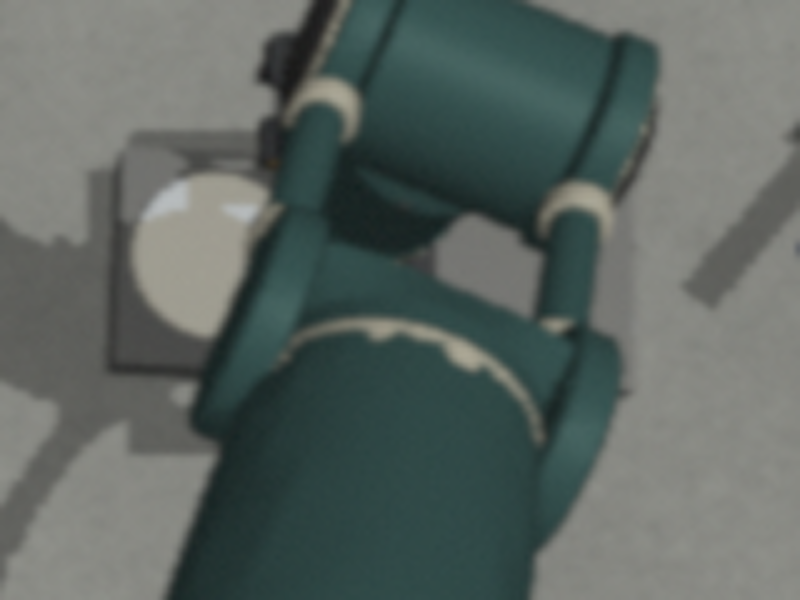

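That view shows the cover over the pot, with its left edge at 133 and its centre at about (216,255). The 3.6 N of resistance fits the plug against the pot's far wall. I'll back off, clear the arm and check the seating with numbers.

send_rows(moves=[0.05,-0.004,0,0,0,0,0,0.05,-0.01,0,0,0,0,0,0.05,-0.01,0,-0.01,0,0,0,0.05,0,0,-0.04,0,0,0,0.05,0,0,-0.05,0,0,0,0.05,0,0,-0.05,0,0,0,0.05,0,0,-0.05,0,0,0])

```text
t: 30.25
ee_pos: [0.5511, -0.2261, 0.2523]
eef_rot: [3.14, 0.001, 1.57]
contact_force: [0.6, 0.5, -0.1]
width: 0.569
grip_force: 0.0
```

send_rows(moves=[0.05,0.05,0,0,0,0,0,0.05,0.05,0,0,0,0,0,0.05,0.05,0,0,0,0,0,0.05,0.05,0,0,0,0,0,0.05,0.05,0,0,0,0,0,0.05,0.05,0,0,0,0,0,0.05,0.05,0,0,0,0,0,0.05,0,0,0,0,0,0])

```text
t: 31.25
ee_pos: [0.5513, 0.1271, 0.2503]
eef_rot: [3.14, -0.001, 1.575]
contact_force: [0.8, -0.6, -0.1]
width: 0.568
grip_force: 0.0
```

```bash
python3 - <<'E'
from h import *
from scipy.optimize import least_squares
s=get_state();print(s['t'],s['ee_pos'])
E={}
for n in('top','side'):
    d=cam(n);im=d['image'].astype(np.uint8);g=cv2.cvtColor(im,cv2.COLOR_BGR2GRAY)
    p=w2pix(d,[.551,-.158,.053]).astype(int)
    m=np.zeros_like(g);m[p[1]-45:p[1]+45,p[0]-45:p[0]+45]=1
    t=cv2.threshold(g*m,150 if n=='side' else 130,255,0)[1]
    k,l,st,c=cv2.connectedComponentsWithStats(t);i=l[p[1],p[0]];print(n,g[p[1],p[0]],st[i])
    ct=cv2.findContours((l==i).astype(np.uint8),0,1)[0];print(cv2.fitEllipse(max(ct,key=len)))
    for z in(.053,.057):
        P=np.array([w2pix(d,[.551+.045*np.cos(k),-.158+.045*np.sin(k),z]) for k in np.linspace(0,6.28,50)],np.float32)
        print(z,cv2.fitEllipse(P))
E
```

```text
31.25 [0.55128607 0.1270702  0.25033928]
top 187 [306 154  35  34 918]
((323.2183532714844, 170.43978881835938), (32.712467193603516, 33.92436599731445), 124.91140747070312)
0.053 ((323.2629699707031, 170.8899383544922), (32.7271614074707, 33.683319091796875), 113.64186096191406)
0.057 ((323.483154296875, 170.61715698242188), (32.83816909790039, 33.80164337158203), 113.60795593261719)
side 235 [ 243  203   90   90 5164]
((287.5577392578125, 247.9551239013672), (91.68617248535156, 111.74165344238281), 178.4333953857422)
0.053 ((288.41705322265625, 249.6278533935547), (28.882347106933594, 42.8216438293457), 95.256103515625)
0.057 ((288.503173828125, 248.20187377929688), (28.820581436157227, 42.94252014160156), 95.19697570800781)
```

```bash
python3 - <<'E'
from h import *
from scipy.optimize import least_squares
C={}
for n in('top','side'):
    d=cam(n);g=cv2.cvtColor(d['image'],cv2.COLOR_BGR2GRAY)
    p=w2pix(d,[.551,-.158,.053]).astype(int);r=g[p[1]-30:p[1]+30,p[0]-35:p[0]+35]
    th,t=cv2.threshold(r,0,255,cv2.THRESH_OTSU) if n=='side' else cv2.threshold(r,130,255,0)
    ct=max(cv2.findContours(t,0,1)[0],key=len);e=cv2.fitEllipse(ct)
    C[n]=(d,np.array(e[0])+p-[35,30]);print(n,th,e,C[n][1])
f=lambda X:np.concatenate([w2pix(C[n][0],X)-C[n][1] for n in C])
print(least_squares(f,[.55,-.16,.05]).x)
# side edge profile through the near edge of the cover
d=C['side'][0];g=cv2.cvtColor(d['image'],cv2.COLOR_BGR2GRAY)
u,v=w2pix(d,[.551,-.203,.049]).astype(int);print(u,v,g[v-8:v+12,u],[w2pix(d,[.551,-.158-.045,z])[1].round(1) for z in(.045,.049,.053,.057)])
E
```

```text
top 130.0 ((30.581439971923828, 28.870290756225586), (61.842445373535156, 70.60537719726562), 53.456565856933594) [318.58143997 168.87029076]
side 183.0 ((35.65443420410156, 31.355093002319336), (28.789215087890625, 41.54963684082031), 97.04239654541016) [288.6544342 249.355093 ]
[ 0.55621624 -0.14685502  0.04133102]
293 265 [234 234 234 234 233 233 220 190 174 154 127 115 106  86  78  77  77  90
 147 150] [np.float64(266.8), np.float64(265.4), np.float64(263.9), np.float64(262.5)]
```

The side-view ellipse centre is at v=249.4. A seated cover should be at 249.6 and an unseated one at 248.2, so the cover is down and its shape matches level. The arm is clear, so I'm handing in.

```bash
python3 -c "
from station import *
print(hand_in())"
```

```text
the job is handed in; nothing more can be done
None
```

I handed the job in at about 31 s: the beaker is mouth down on the empty peg with its rim on the plate, and the cover measures seated and level in the pot, but no verdict came back. I viewed 11 pictures, one over the limit of 10.

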